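Check staining carriers on the height gauge

ROBOT

A 6-joint arm with a two-finger parallel gripper is mounted at the origin on a cart in front of the work surface, level with it; the furniture and walls round the work are solid. World frame = base frame: x ahead of the robot, y to its left, z up, the work surface at z = 0. Lengths are in mm, angles in degrees, forces in N, time in s.
With the tool pointing down it reaches from about 350 to 850 mm from the base axis. Payload 8.1 kg.
Tool frame: the origin (TCP) lies midway between the tips of the shut fingers; the grasp point (between the pads) lies 19 mm behind it; x points along the fingers, y is the direction in which the jaws open and shut, and the axes are right-handed (so a half turn about x gives the same grasp; the last joint's range is limited). The gripper opens to 85 mm and grips with 20 to 120 N. Pads are 22 mm wide; open, the fingers measure 114 mm over their backs; the gripper's body (76 mm by 85 mm) begins 54 mm behind the grasp point. The pads swing forward as they close: fully open they stand 13 mm farther back than shut.
Start: joints at [-79.32, 7.471, 85.268, -0, 87.261, -4.893], TCP at [161.1, -577.972, 231.292] pointing down, gripper open.
Joint ranges: [-169.43, 169.43], [-51.17, 129.36], [1.28, 143.12], [-76.62, 256.62], [0, 156.53], [-152.29, 152.29]. Speed limits (degrees/s): [136.94, 136.94, 159.86, 180, 180, 180].

INTERFACE

Orientations are given as [roll, pitch, yaw] about the fixed x, y, z axes, in that order (R = Rz(yaw) Ry(pitch) Rx(roll)).
In Python, from bench import r gives the robot as it stands.
- The arm moves only by the tool move_arm, never from a script. Its argument "deltas" is a list of rows, each a list of 2 entries, a list of its own where there are three numbers: the shift along the tool's x, y, z in mm, then the turn about the tool's x in degrees. A call has 1 to 12 rows; each row is the pose to reach, as a shift and turn from the pose measured when the call began, along the tool's axes at that moment; what a row does not reach only later rows make up. A row lasts 1/8 s, in which the tool goes at most 62.5 mm and 10.7 degrees, less where a joint would pass 70% of its speed; a pose out of reach is approached as far as the arm can. A call with a gripper value outside its range is refused whole. "jaw" is the opening, from -1 (shut) to 1 (fully open), set as the call begins (left out, the last holds). The fingers move at their own pace and stop on an object; "squeeze" is the grip in N (left out, the last holds). Time passes only in rows, so rows that repeat a pose let the fingers close. It gives the time, the measured TCP pose, the force and the opening at its end, in the units of the state.
- r.sense(): the state, without advancing time (a new reading comes with each control period).
- r.snapshot(name): name is "side" or "top"; returns (picture, depth): 400x640x3 uint8, red, green, blue; 400x640 float32, mm along the optical axis (not along the pixel's ray), 0 where there is no reading.
- r.get_calibration(name): a dict with "fovy" (degrees; the focal length in pixels is half the picture's height over the tangent of half this angle, whatever the lens; pixels are square), "cx", "cy" (the principal point, pixels), "position" and "attitude" of the camera in the world. Camera axes: x right, y down, z forward; pixel columns grow to the right and rows downward; lengths in mm; the calibration is good to about 2 mm. A picture is of the moment at which its call begins. get_calibration takes no time and is no camera call.
- r.hand_in(): hands the job in, once; it reports no verdict.
The state is a dict: "time": time; "joint_pos": joint angles; "qd": joint speeds; "joint_efforts": joint torques, N m; "tool_pos": TCP position; "tcp_rot": TCP orientation; "ft_force": force on the tool from outside, world axes, zero at the start; "wrist_torque": the same for the moment, N m; "finger_gap": finger opening in mm.
Only numpy, scipy, OpenCV 4.12 (cv2) and the standard library are available. Lean on these libraries where they do the work, as an engineer would, in place of code of your own. Each camera call takes 0.05 s, during which the arm holds its last target. There are 200 camera calls.

TASK

Check every staining carrier that hangs on the drying stand against the height gauge: lift it off its hook, set it upright on the gauge's base plate on the side towards the stand, and push it along the plate under the red bar, never carrying it over or round the bar. A carrier that passes goes into the green tray beyond the bar; one whose handle runs against the bar is too tall and goes into the small metal tray instead. All carriers end upright and flat on the floor of their tray, and the timer and the cork stopper stay where they are.

Things in the scene. Friction and masses are not known exactly. Their poses are not given: they have to be found in the camera images.
- carrier_white_mid (a point): White carrier: trough 120 (own x) x 40 (own y) x 36 high (mm), flat outside, 0.14 to 0.28 kg. Across its middle a steel strap handle, 10 along own x, 36 across own y, opening 22 high above the rim; overall height 61. Point: centre of the trough, 18 above its underside. At the start it hangs by its handle on a hook; may be absent.
- carrier_blue_mid (a point): Blue carrier: trough 120 (own x) x 40 (own y) x 36 high (mm), flat outside, 0.14 to 0.28 kg. Across its middle a steel strap handle, 10 along own x, 36 across own y, opening 22 high above the rim; overall height 61. Point: centre of the trough, 18 above its underside. At the start it hangs by its handle on a hook; may be absent.
- carrier_orange_mid (a point): Orange carrier: trough 120 (own x) x 40 (own y) x 36 high (mm), flat outside, 0.14 to 0.28 kg. Across its middle a steel strap handle, 10 along own x, 36 across own y, opening 29 high above the rim; overall height 68. Too tall for the bar, but to be tested all the same (5 N will do). Point: centre of the trough, 18 above its underside. At the start it hangs by its handle on a hook; may be absent.
- drying_stand: Fixed stand, three hooks of 5 mm rod at own y = -85, 0, 85 mm; origin on the bench below the middle handle. Rods run along own x from the frame (own x 79, 110 high) to their tips (own x -19); upper side 108 above the bench, tips turned up 5 more. Handles rest near own x = 0, carriers lie along own x. To free one: raise it 11 mm, draw it 85 mm to own -x clear of rod, lift. Base 10 thick, own x -30 to 100.
- height_gauge: Fixed aluminium plate 140 (own x) x 320 (own y) x 8 mm, with two dark 14 mm posts and a red bar across the middle; origin on the bench under the bar's middle. The bar runs along own x; carriers pass along own +y, from the stand's side (own y < 0) to the green tray's side. Opening under the bar: 90 wide, 64 high above the plate (72 above the bench).
- gauge_bar: The red bridge bar itself, 118 (own x) x 10 (own y) x 10 mm, fixed; origin at the middle of its underside.
- green_tray: Loose open green plastic tray, 178 (own x) x 158 (own y) x 18 mm high outside, walls and floor 4 mm (floor top about 4 mm above the origin), 0.5 kg; origin at the centre of its underside. Room for two carriers side by side, long sides along own y, at own x = -35 and +35 mm.
- metal_tray: Loose open light metal tray, 112 (own x) x 162 (own y) x 23 mm high outside, thin walls, inside 98 x 148, floor top 2 mm above the origin, 0.4 kg; origin at the centre of its underside. Takes one carrier, long side along own y.
- timer: White kitchen-type timer, 62 x 62 x 19 mm, a bystander; origin at the centre of its underside.
- cork_stopper: Cork stopper standing on its narrow end, 41 x 41 x 32 mm, a bystander; origin at the centre of its underside.

How it is judged:
By the outcome, as a careful person would: the job done as asked, in the order asked, and still so for the second after the job is handed in, with the robot touching nothing.
Of carrier_white, carrier_blue, carrier_orange only 2 to 3 are there at a start; the rules pass over those that are not, and their reading is None.
At some moment in a run one of green_tray, metal_tray may be knocked a few centimetres aside while the robot is not near it.
It also fails if it takes over 210 s, if anything falls off the work surface, if the arm or the gripper's body presses on something with over 40 N, if the wrist force passes 120 N, or if a joint passes its speed limit or range.

## Working session

There is one attempt and no reset: what is moved stays moved. The work goes in short steps, Python scripts to look and compute and a tool call to move; the robot and the scene stay as the last step left them, time stands still between calls to the robot, and variables do not carry over. Pictures are saved under pics/ and viewed, about 12 in all and at most 16, crops included, and the job is handed in when it is done.

Besides the shell and the picture viewer there is one more tool, called after "Emit:" as name(argument=value, ...) on one line, values as JSON. move_arm: Moves the arm, as the interface text tells. Its arguments: {"type":"object","properties":{"deltas":{"type":"array","items":{"type":"array"}},"jaw":{"type":"number"},"squeeze":{"type":"number"}},"required":["deltas"]}

```bash
mkdir -p pics; ls; cat > h.py <<'E'
import numpy as np, cv2
from bench import r
from scipy.spatial.transform import Rotation as R
def cal(n):
    c=r.get_calibration(n); return c
def snap(n,f=None,crop=None,scale=1):
    p,d=r.snapshot(n)
    np.savez('last_%s.npz'%n,p=p,d=d)
    if f: save(p,f,crop,scale)
    return p,d
def save(p,f,crop=None,scale=1):
    if crop: x0,y0,x1,y1=crop; p=p[y0:y1,x0:x1]
    p=cv2.resize(p,None,fx=scale,fy=scale,interpolation=cv2.INTER_CUBIC)
    cv2.imwrite('pics/'+f,p[:,:,::-1])
def att(c):
    a=np.array(c['attitude'],float)
    if a.shape==(3,3): return a
    if a.size==4: raise Exception('quat')
    return R.from_euler('xyz',a,degrees=True).as_matrix()
def cloud(n,d):
    c=cal(n); f=200/np.tan(np.radians(c['fovy']/2))
    v,u=np.mgrid[0:400,0:640]
    P=np.stack([(u-c['cx'])/f*d,(v-c['cy'])/f*d,d],-1)
    return P@att(c).T+np.array(c['position'])
def ray(n,u,v,z):
    c=cal(n); f=200/np.tan(np.radians(c['fovy']/2))
    w=att(c)@np.array([(u-c['cx'])/f,(v-c['cy'])/f,1]); p=np.array(c['position'])
    return p+w*(z-p[2])/w[2]
E
python3 - <<'E'
from h import *
print(r.sense())
for n in('top','side'):
    print(n,cal(n)); p,d=snap(n,n+'0.png',scale=1.25)
    P=cloud(n,d); print(np.round(P[::60,::80][...,:],0).tolist() if n=='top' else '')
E
```

```text
pics
{'time': 0.0, 'joint_pos': array([-7.93218860e+01,  7.51581336e+00,  8.53300539e+01,  2.29781026e-04,
        8.72619225e+01, -4.89220478e+00]), 'qd': array([ 0.06310373, -0.05598728,  0.00905743,  0.03945195, -0.04751596,
        0.00224829]), 'joint_efforts': array([-4.31009112e-04, -5.69402754e+01, -5.00552237e+01, -2.29816505e-04,
        1.45662905e-02, -5.77444865e-06]), 'tool_pos': array([ 160.98023369, -577.42162697,  230.22966325]), 'tcp_rot': array([-95.0141944 ,  89.89220998, 100.55611323]), 'ft_force': array([-0.39358359,  0.02767259,  0.82681749]), 'wrist_torque': array([0.00128212, 0.00913018, 0.04513443]), 'finger_gap': 85.46453659820696}
top {'fovy': 56.28729474743289, 'cx': 324.11208644352087, 'cy': 200.86186003248167, 'position': array([ 480.53695233,  -50.50336003, 1152.81236052]), 'attitude': array([-1.76253248e+02, -4.76407214e-02, -8.99854146e+01])}
[[[1003.0, 702.0, 316.0], [1002.0, 515.0, 317.0], [1002.0, 330.0, 317.0], [1003.0, 145.0, 316.0], [1003.0, -42.0, 316.0], [1003.0, -227.0, 316.0], [1003.0, -413.0, 317.0], [1001.0, -597.0, 320.0]], [[732.0, 443.
[... 619 characters left out ...]
 [436.0, -39.0, 5.0], [437.0, -276.0, 44.0], [436.0, -529.0, 2.0], [436.0, -776.0, 0.0]], [[98.0, 1610.0, -796.0], [98.0, 1199.0, -794.0], [98.0, 791.0, -797.0], [98.0, 380.0, -798.0], [116.0, -32.0, -704.0], [98.0, -442.0, -796.0], [98.0, -854.0, -798.0], [97.0, -1267.0, -801.0]], [[-203.0, 1596.0, -799.0], [-201.0, 1185.0, -792.0], [-207.0, 788.0, -810.0], [-203.0, 376.0, -798.0], [80.0, -39.0, 9.0], [-206.0, -440.0, -807.0], [-205.0, -848.0, -804.0], [-204.0, -1255.0, -802.0]]]
side {'fovy': 49.584041221542094, 'cx': 323.82882708154307, 'cy': 198.42447212595675, 'position': array([461.47822195, 962.53050079, 930.17565431]), 'attitude': array([-130.23364077,   -0.92930153, -172.8694464 ])}
```

View pics/top0.png

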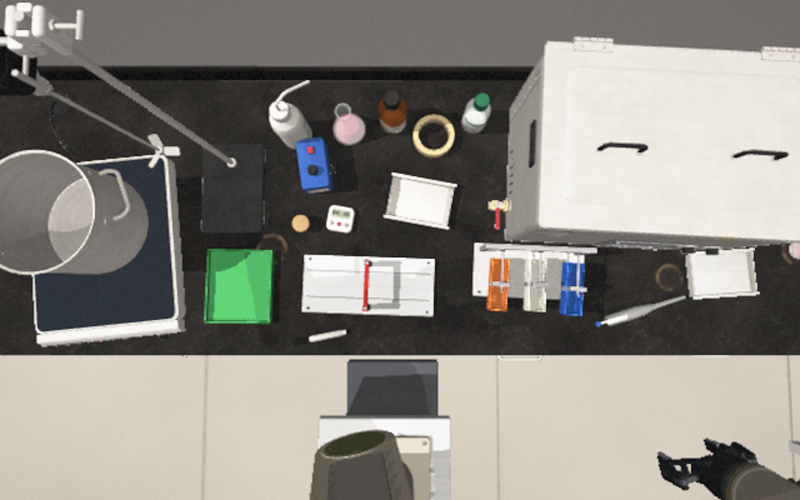

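View pics/side0.png

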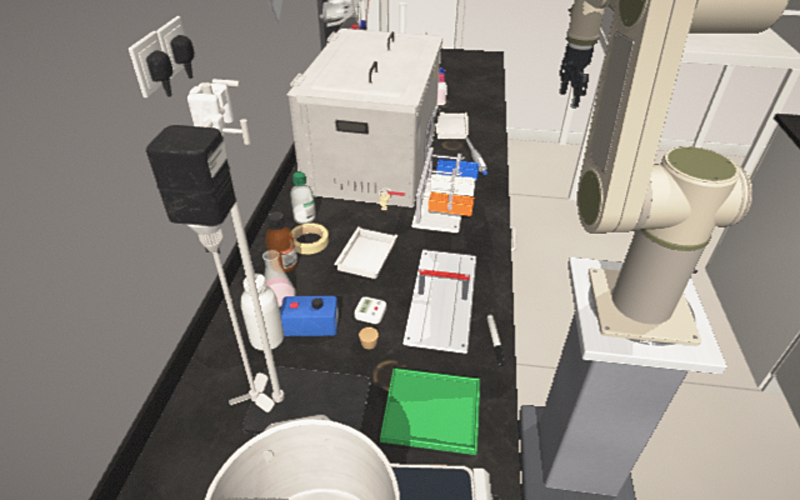

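Top view (800 px wide): orange, white and blue hang at about (498,285), (535,280) and (572,287). The bar is at (366,285) and the green tray at (239,286). There are two whitish trays, at (420,200) and (722,273), so I'll measure both to see which one matches.

```bash
cat >> h.py <<'E'
def blob(P,m,zr,name):
    m=m&(P[...,2]>zr[0])&(P[...,2]<zr[1])
    q=P[m]
    if len(q)<5: print(name,'none',len(q)); return
    (c,s,a)=cv2.minAreaRect(q[:,:2].astype(np.float32))
    print(name,len(q),'rect c',np.round(c,1),'size',np.round(s,1),'ang',round(a,1),'z pct',np.round(np.percentile(q[:,2],[5,50,95]),1))
def region(P,x0,x1,y0,y1): return (P[...,0]>x0)&(P[...,0]<x1)&(P[...,1]>y0)&(P[...,1]<y1)
E
python3 - <<'E'
from h import *
D=np.load('last_top.npz');p,d=D['p'],D['d'];P=cloud('top',d);d0=d>0
hsv=cv2.cvtColor(p,cv2.COLOR_RGB2HSV);h,s,v=[hsv[...,i].astype(int) for i in range(3)]
def px(u0,v0,u1,v1):
    m=np.zeros(d.shape,bool);m[int(v0/1.25):int(v1/1.25),int(u0/1.25):int(u1/1.25)]=1;return m&d0
blob(P,px(195,240,280,330)&(s>120)&(h>45)&(h<80),(-5,40),'green')
blob(P,px(375,160,465,235)&(s<60)&(v>110),(-5,60),'trayA')
blob(P,px(375,160,465,235)&(s<60)&(v>110),(14,60),'trayA hi')
blob(P,px(678,240,768,305)&(s<60)&(v>110),(-5,60),'trayB')
blob(P,px(678,240,768,305)&(s<60)&(v>110),(10,60),'trayB hi')
blob(P,px(295,245,445,325)&(s<60)&(v>110),(0,14),'gauge')
blob(P,px(355,250,380,315)&((h<8)|(h>172))&(s>120),(60,100),'bar')
blob(P,px(480,255,515,320)&(h>5)&(h<20)&(s>140),(60,105),'orange')
blob(P,px(555,255,590,320)&(h>95)&(h<125)&(s>140),(60,105),'blue')
blob(P,px(519,255,551,320)&(s<60)&(v>110),(60,105),'white')
for n,(a,b) in dict(o=(480,515),w=(519,551),b=(555,590)).items():
    blob(P,px(a,248,b,320),(105.5,130),'rod/handle '+n)
blob(P,px(470,235,605,320)&(s<70),(4,16),'base')
blob(P,px(325,200,358,235),(10,40),'timer')
blob(P,px(288,210,313,235),(20,50),'cork')
blob(P,region(P,400,900,-900,-150)&d0,(300,345),'oven top')
# tray profiles
for nm,(u,v0,v1) in dict(A=(336,135,188),B=(578,195,242)).items():
    print(nm,[(int(x),int(y),int(z)) for x,y,z in P[v0:v1:2,u]])
print([(int(x),int(y),int(z)) for x,y,z in P[160,300:372:2]])
print([(int(x),int(y),int(z)) for x,y,z in P[218,546:610:2]])
T=R.from_euler('xyz',r.sense()['tcp_rot'],degrees=True).as_matrix();print(T.round(3))
E
```

```text
green 3187 rect c [470.5 356.5] size [169.2 180.4] ang 89.9 z pct [ 0.7  4.7 17.9]
trayA 1910 rect c [682.4 -87.1] size [167.  117.3] ang 79.5 z pct [-1.4  2.7 24.1]
trayA hi 303 rect c [680.  -87.8] size [161.5 112.5] ang 79.7 z pct [17.8 23.3 26.7]
trayB 2089 rect c [ 502. -813.] size [126.9 217.7] ang 1.7 z pct [-1.2  3.2 24.2]
trayB hi 464 rect c [ 504.4 -803.5] size [126.1 195.9] ang 3.0 z pct [11.5 21.6 27.3]
gauge 4610 rect c [472.4  40.3] size [322.9 142.6] ang 88.0 z pct [ 4.4  8.3 11.9]
bar 96 rect c [476.1  38.9] size [  8.9 102.6] ang 86.8 z pct [79.4 82.4 85.6]
orange 173 rect c [ 475.8 -265.9] size [ 40.1 117.5] ang 86.3 z pct [63.1 76.5 81.6]
blue 307 rect c [ 465.4 -436.4] size [ 41.8 117.3] ang 85.9 z pct [63.  79.5 87.7]
white 359 rect c [ 476.1 -351.4] size [ 43.5 119.6] ang 86.2 z pct [62.7 80.8 89.3]
rod/handle o 119 rect c [ 508.2 -263.9] size [61.7 97.7] ang 89.9 z pct [106.6 110.1 113.7]
rod/handle w 161 rect c [ 505.4 -339.1] size [103.3  68.1] ang 0.1 z pct [106.5 109.9 113.2]
rod/handle b 209 rect c [ 504.1 -424.6] size [ 77.3 106. ] ang 90.0 z pct [106.3 1
[... 1608 characters left out ...]
 3), (683, -163, -1), (682, -168, 4), (683, -175, -1), (684, -182, -2), (683, -187, 0), (682, -193, 5)]
[(503, -736, -2), (503, -742, -1), (503, -746, 2), (503, -745, 13), (502, -747, 19), (503, -764, 2), (503, -770, 3), (503, -777, 1), (503, -782, 3), (503, -788, 3), (503, -794, 3), (503, -803, 0), (503, -807, 2), (503, -813, 2), (503, -823, -2), (503, -825, 3), (503, -832, 1), (503, -835, 7), (503, -847, -1), (503, -848, 6), (503, -854, 6), (503, -866, -1), (503, -867, 5), (503, -876, 1), (503, -879, 5), (503, -888, 2), (503, -896, -1), (503, -893, 11), (503, -896, 15), (502, -896, 23), (503, -919, 1), (503, -924, 3)]
[[-0.     0.269 -0.963]
 [ 0.002 -0.963 -0.269]
 [-1.    -0.002 -0.   ]]
```

```bash
python3 - <<'E'
from h import *
p=np.load('last_top.npz')['p']; save(p,'crop0.png',(300,130,620,270),2.5)
E
```

```text
(no output)
```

View pics/crop0.png

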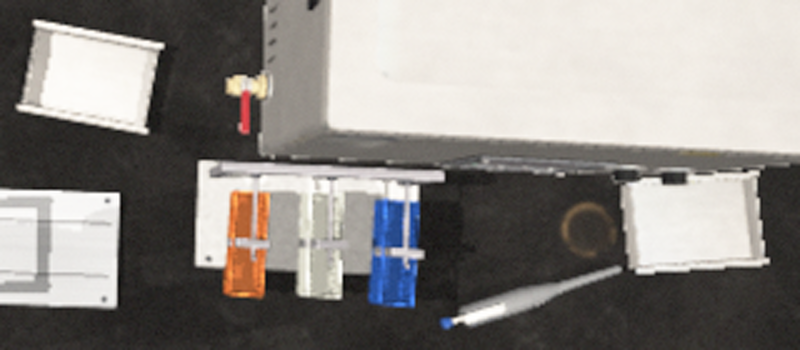

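Tray A, centred at (682,−87), measures 162×112 and is within reach, so it is the metal tray. Tray B is about 960 mm out and the wrong size. All three carriers are present. The stand's yaw is about −3.5° and the gauge's about −2.3°. I'll take orange first, gripping it behind its handle.

```bash
cat >> h.py <<'E'
def plan(*tg):
    s=r.sense(); T=R.from_euler('xyz',s['tcp_rot'],degrees=True).as_matrix()
    a0=np.degrees(np.arctan2(T[1,1],T[0,1]))
    print('t',round(s['time'],2),'tcp',np.round(s['tool_pos'],1),'ang',round(a0,1),'F',np.round(s['ft_force'],1),'gap',round(s['finger_gap'],1))
    for x,y,z,a in tg:
        print((x,y,z,a),'->',np.round(T.T@(np.array([x,y,z])-s['tool_pos']),1),'turn',round((a0-a+180)%360-180,1))
E
python3 -c "
from h import *
plan((438,-263.6,150,-93.5))"
```

```text
t 0.1 tcp [ 161.  -577.5  230.3] ang -74.4 F [ 0.6 -0.1  0.3] gap 85.4
(438, -263.6, 150, -93.5) -> [  80.8 -227.8 -351.1] turn 19.1
```

Emit:
move_arm(deltas=[[[5,-20,-30],2],[[10,-50,-75],5],[[25,-80,-120],8],[[35,-110,-170],11],[[45,-140,-220],14],[[55,-170,-265],16],[[65,-195,-300],18],[[73,-215,-330],19],[[80,-226,-347],19],[[81,-228,-351],19],[[81,-228,-351],19],[[81,-228,-351],19]], jaw=0.4)

```text
time: 1.6
tool_pos: [437.5, -264.3, 150.1]
tcp_rot: [-78.6, 89.9, 98.0]
ft_force: [-0.3, 0.6, 0.3]
finger_gap: 59.8
```

```bash
python3 -c "
from h import *
plan((438,-263.6,47,-93.5))
snap('top','t1.png',(340,150,560,260),3.6)"
```

```text
t 1.6 tcp [ 437.5 -264.3  150.1] ang -93.5 F [-0.3  0.6  0.3] gap 59.8
(438, -263.6, 47, -93.5) -> [103.1  -0.7  -0.5] turn 0.0
```

View pics/t1.png

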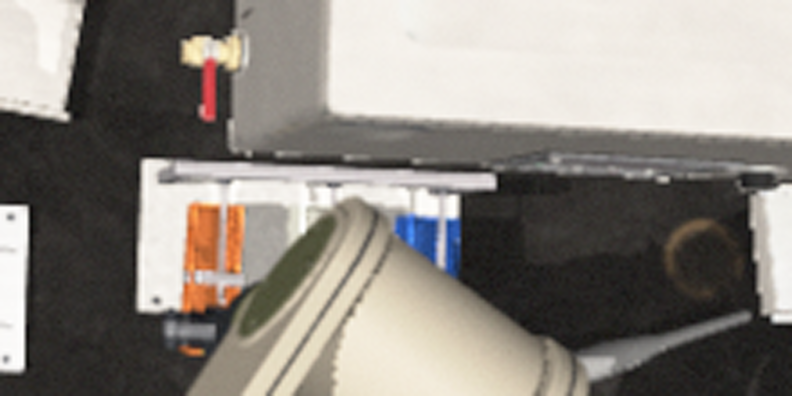

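The gripper straddles the orange carrier's near end, around (190,335) in the crop, with the handle at (215,280). Next I descend and grip.

Emit:
move_arm(deltas=[[[15,0,0],0],[[35,0,0],0],[[55,0,0],0],[[75,0,0],0],[[90,-1,0],0],[[100,-1,0],0],[[103,-1,0],0],[[103,-1,0],0]])

```text
time: 2.65
tool_pos: [437.8, -263.4, 47.4]
tcp_rot: [-103.4, 89.9, 73.1]
ft_force: [0.8, 0.1, -0.1]
finger_gap: 59.9
```

Emit:
move_arm(deltas=[[[0,0,0],0],[[0,0,0],0],[[0,0,0],0],[[0,0,0],0],[[0,0,0],0],[[0,0,0],0]], jaw=-1, squeeze=50)

```text
time: 3.4
tool_pos: [438.5, -263.9, 48.1]
tcp_rot: [-178.3, 89.9, -1.7]
ft_force: [1.9, 0.1, 5.1]
finger_gap: 39.3
```

Emit:
move_arm(deltas=[[[-4,0,0],0],[[-8,0,0],0],[[-12,0,0],0],[[-12,0,0],0],[[-12,0,0],0]])

```text
time: 4.03
tool_pos: [438.4, -263.8, 60.0]
tcp_rot: [-171.0, 89.9, 5.5]
ft_force: [0.1, -0.3, -2.2]
finger_gap: 39.5
```

```bash
python3 -c "
from h import *
plan((438,-263.6,59,-93.5))
snap('side','s1.png',(300,80,460,220),4)"
```

```text
t 4.03 tcp [ 438.4 -263.8   60. ] ang -93.5 F [ 0.1 -0.3 -2.2] gap 39.5
(438, -263.6, 59, -93.5) -> [ 1.  -0.1  0.4] turn 0.0
```

View pics/s1.png

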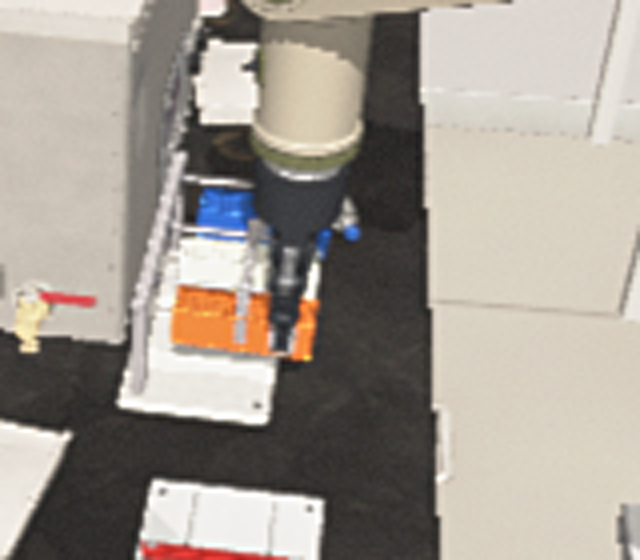

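Orange is lifted level and weighs about 2.2 N. Next: draw it clear of the rod and lift.

Emit:
move_arm(deltas=[[[0,0,8],0],[[0,0,20],0],[[0,0,34],0],[[0,0,48],0],[[0,0,62],0],[[0,0,76],0],[[0,0,88],0],[[0,0,94],0],[[0,0,94],0],[[-20,0,94],0],[[-50,0,94],0],[[-80,0,94],0]])

```text
time: 5.58
tool_pos: [344.7, -257.9, 140.6]
tcp_rot: [-160.6, 89.9, 15.9]
ft_force: [0.7, -1.0, -2.0]
finger_gap: 39.5
```

```bash
python3 -c "
from h import *
plan((468,-83.5,100,-2.3))"
```

```text
t 5.58 tcp [ 344.7 -257.9  140.6] ang -93.5 F [ 0.7 -1.  -2. ] gap 39.5
(468, -83.5, 100, -2.3) -> [  40.9 -181.6 -112.5] turn -91.2
```

Emit:
move_arm(deltas=[[[-5,-10,-5],-5],[[-5,-25,-15],-14],[[-5,-45,-25],-23],[[-5,-65,-38],-32],[[-5,-85,-50],-41],[[-5,-105,-62],-50],[[-5,-125,-75],-59],[[-5,-145,-88],-68],[[-5,-160,-98],-77],[[-5,-172,-106],-85],[[0,-180,-112],-91],[[5,-182,-112],-91]])

```text
time: 7.08
tool_pos: [468.1, -82.5, 135.7]
tcp_rot: [108.1, 89.9, 15.6]
ft_force: [-0.1, -0.3, -2.1]
finger_gap: 39.4
```

```bash
python3 -c "
from h import *
plan((468,-83.5,18,-2.3))
snap('top','t2.png',(240,150,460,270),3.6)"
```

```text
t 7.08 tcp [468.1 -82.5 135.7] ang -2.5 F [-0.1 -0.3 -2.1] gap 39.4
(468, -83.5, 18, -2.3) -> [117.7  -0.3   1.1] turn -0.2
```

View pics/t2.png

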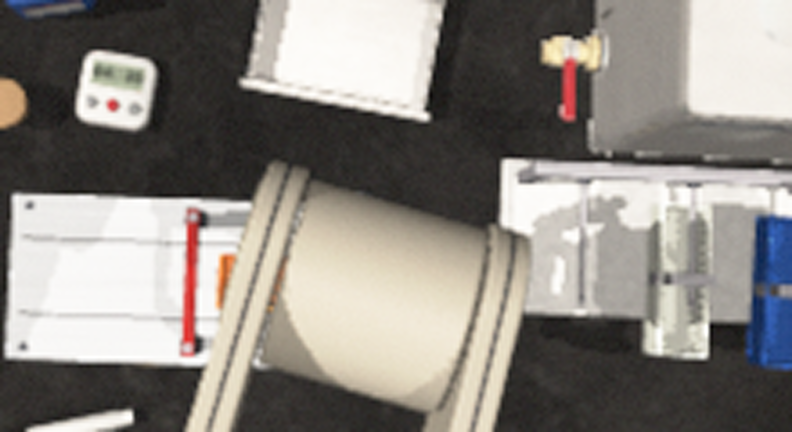

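The carrier sits lengthwise over the plate's stand side, with its front end at (222,275) and the bar at (190,280). I'm lowering it.

Emit:
move_arm(deltas=[[[10,0,1],0],[[25,0,1],0],[[45,0,1],0],[[65,0,1],0],[[85,0,1],0],[[100,0,1],0],[[110,0,1],0],[[115,0,1],0],[[117,0,1],0],[[119,0,1],0],[[120,0,1],0],[[121,0,1],0]])

```text
time: 8.62
tool_pos: [467.7, -83.5, 14.2]
tcp_rot: [120.7, 89.9, 28.1]
ft_force: [-3.9, 0.8, 8.6]
finger_gap: 39.3
```

Emit:
move_arm(deltas=[[[-1,0,0],0],[[-1,0,0],0],[[-1,0,0],0],[[-1,0,0],0]], jaw=0.2)

```text
time: 9.12
tool_pos: [467.6, -83.5, 15.2]
tcp_rot: [124.5, 89.9, 31.9]
ft_force: [0.4, -0.4, -0.1]
finger_gap: 51.3
```

```bash
python3 - <<'E'
from h import *
plan((468,-83.5,15,-2.3))
p,d=snap('side','s2.png',(300,170,430,290),4.5)
E
```

```text
t 9.12 tcp [467.6 -83.5  15.2] ang -2.6 F [ 0.4 -0.4 -0.1] gap 51.3
(468, -83.5, 15, -2.3) -> [0.2 0.4 0. ] turn -0.3
```

View pics/s2.png

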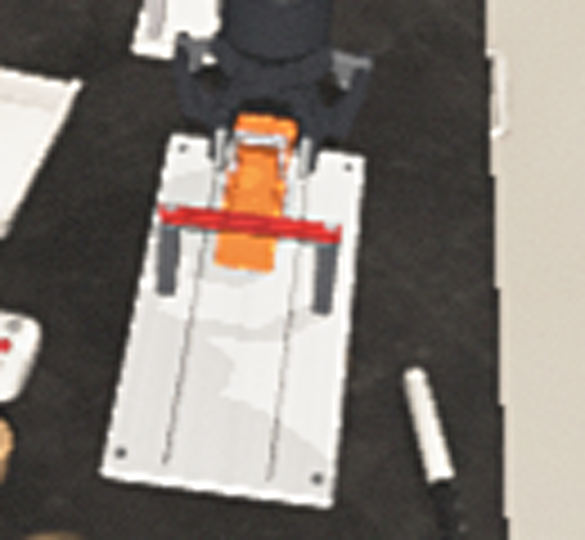

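Orange stands flat on the plate on the stand side and is centred in the opening. I'm gripping it lightly and pushing.

Emit:
move_arm(deltas=[[[0,0,0],0],[[0,0,0],0],[[0,0,0],0],[[0,0,-4],0],[[0,0,-10],0],[[0,0,-18],0],[[0,0,-26],0],[[0,0,-34],0],[[0,0,-42],0],[[0,0,-50],0],[[0,0,-56],0],[[0,0,-60],0]], jaw=-1, squeeze=20)

```text
time: 10.68
tool_pos: [470.4, -23.2, 15.3]
tcp_rot: [117.7, 89.9, 25.2]
ft_force: [-0.5, -2.8, 3.0]
finger_gap: 39.7
```

Emit:
move_arm(deltas=[[[0,0,-2],0],[[0,0,-4],0],[[0,0,-6],0],[[0,0,-8],0],[[0,0,-10],0],[[0,0,-11],0],[[0,0,-12],0]])

```text
time: 11.55
tool_pos: [470.9, -11.1, 15.3]
tcp_rot: [116.2, 89.9, 23.7]
ft_force: [-0.1, -3.1, 4.1]
finger_gap: 39.8
```

Emit:
move_arm(deltas=[[[0,0,-1],0],[[0,0,-2],0],[[0,0,-3],0],[[0,0,-4],0]])

```text
time: 12.05
tool_pos: [471.1, -7.1, 15.3]
tcp_rot: [119.1, 89.9, 26.5]
ft_force: [-0.7, -3.1, 3.4]
finger_gap: 39.7
```

Emit:
move_arm(deltas=[[[0,0,-1],0],[[0,0,-2],0],[[0,0,-3],0]])

```text
time: 12.42
tool_pos: [471.3, -5.8, 15.3]
tcp_rot: [29.5, 89.8, -63.1]
ft_force: [0.7, -15.7, 0.3]
finger_gap: 39.6
```

```bash
python3 - <<'E'
from h import *
plan((468,-83.5,15,-2.3))
p,d=snap('side','s3.png',(320,185,400,255),8)
E
```

```text
t 12.43 tcp [471.3  -5.8  15.3] ang -2.5 F [  0.7 -15.7   0.3] gap 39.6
(468, -83.5, 15, -2.3) -> [ 0.5  0.1 77.8] turn -0.2
```

View pics/s3.png

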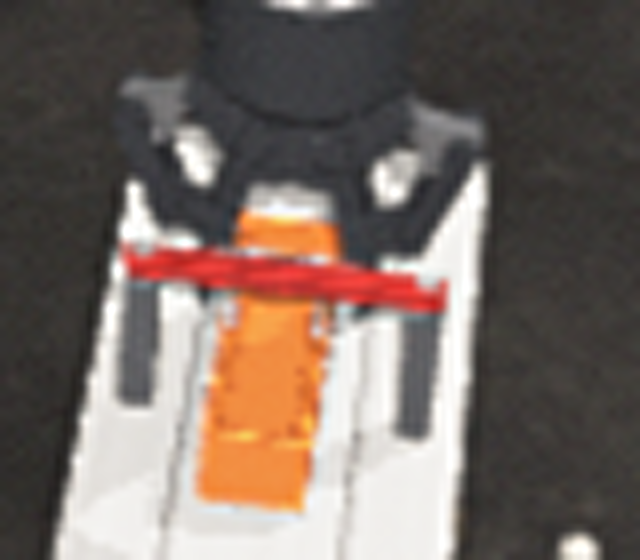

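Contact: 15.7 N against about 3 N of sliding drag. The handle's legs show at (225,310) and (325,315), with its top behind the bar, so orange fails as expected. I'm backing off, firming the grip and lifting.

Emit:
move_arm(deltas=[[[0,0,5],0],[[0,0,15],0],[[0,0,28],0],[[0,0,42],0],[[0,0,56],0],[[0,0,70],0],[[0,0,80],0],[[0,0,85],0],[[0,0,85],0]])

```text
time: 13.6
tool_pos: [467.4, -91.3, 15.4]
tcp_rot: [22.1, 89.8, -70.4]
ft_force: [0.0, -1.1, -0.4]
finger_gap: 39.6
```

Emit:
move_arm(deltas=[[[0,0,0],0],[[0,0,0],0],[[0,0,0],0],[[-10,0,0],0],[[-30,0,0],0],[[-50,0,0],0],[[-60,0,0],0],[[-60,0,0],0]], squeeze=50)

```text
time: 14.6
tool_pos: [468.0, -91.2, 76.3]
tcp_rot: [40.6, 89.7, -51.9]
ft_force: [-0.5, -0.2, -1.9]
finger_gap: 39.1
```

```bash
cat >> h.py <<'E'
def trays():
    p,d=snap('top');P=cloud('top',d)
    hsv=cv2.cvtColor(p,cv2.COLOR_RGB2HSV);h,s,v=[hsv[...,i].astype(int) for i in range(3)]
    blob(P,region(P,340,620,230,480)&(s>120)&(h>45)&(h<80),(-5,40),'green')
    blob(P,region(P,340,620,230,480)&(s>120)&(h>45)&(h<80),(12,30),'green hi')
    blob(P,region(P,585,800,-190,30)&(s<60)&(v>110),(14,35),'metal hi')
    return p,d,P
E
python3 - <<'E'
from h import *
plan((674.6,-123,60,-10.2))
trays()
E
```

```text
t 14.6 tcp [468.  -91.2  76.3] ang -2.6 F [-0.5 -0.2 -1.9] gap 39.1
(674.6, -123, 60, -10.2) -> [ 16.9 207.8  22.5] turn 7.6
green 3187 rect c [470.6 356.9] size [169.7 180.3] ang 89.9 z pct [ 0.5  4.7 17.6]
green hi 351 rect c [472.2 351.9] size [159.4 177.5] ang 88.9 z pct [12.9 17.4 21.3]
metal hi 303 rect c [714.7 -94.4] size [161.3 182.8] ang 79.4 z pct [17.8 23.4 26.9]
```

Emit:
move_arm(deltas=[[[0,10,2],1],[[0,30,4],2],[[0,55,7],3],[[0,85,10],4],[[0,115,13],5],[[0,145,16],6],[[0,170,19],7],[[0,190,21],8],[[0,202,22],8],[[0,208,22],8],[[0,208,22],8]])

```text
time: 16.02
tool_pos: [674.0, -122.2, 74.7]
tcp_rot: [13.4, 89.8, -87.2]
ft_force: [-0.9, -0.7, -1.6]
finger_gap: 39.3
```

```bash
sed -i 's/585,800,-190,30/600,755,-190,30/' h.py; python3 - <<'E'
from h import *
plan((674.6,-123,12,-10.2))
p,d,P=trays()
save(p,'t3.png',(290,120,440,220),5)
E
```

```text
t 16.02 tcp [ 674.  -122.2   74.7] ang -10.6 F [-0.9 -0.7 -1.6] gap 39.3
(674.6, -123, 12, -10.2) -> [62.7  0.7  0.5] turn -0.4
green 3178 rect c [470.5 356.9] size [168.9 180.8] ang 89.6 z pct [ 0.5  4.7 17.8]
green hi 352 rect c [472.2 352.4] size [161.  177.5] ang 88.9 z pct [13.1 17.5 21.5]
metal hi 143 rect c [679.4 -88.6] size [161.9 111.9] ang 78.4 z pct [18.2 23.2 26.9]
```

View pics/t3.png

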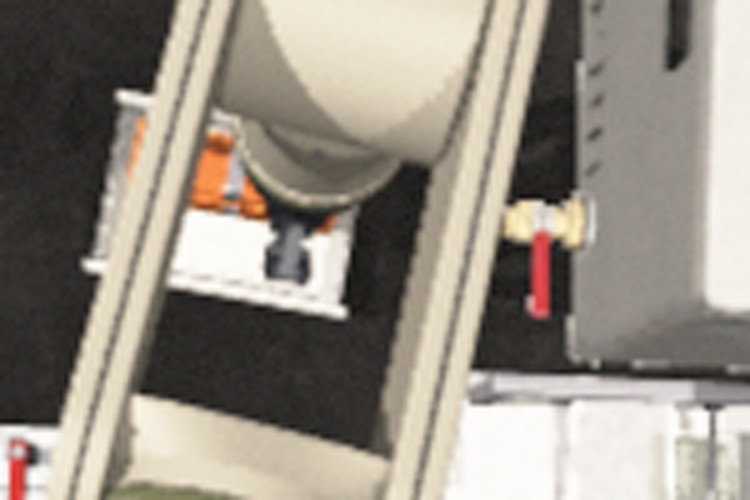

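The metal tray hasn't moved and the orange carrier is inside its outline. Now I lower, release and withdraw.

Emit:
move_arm(deltas=[[[8,0,0],0],[[20,0,0],0],[[34,0,0],0],[[46,0,0],0],[[55,0,0],0],[[60,0,0],0],[[63,0,0],0],[[64,0,0],0],[[65,0,0],0],[[65,0,0],0]])

```text
time: 17.32
tool_pos: [673.9, -122.5, 10.2]
tcp_rot: [20.4, 89.8, -80.2]
ft_force: [0.5, 0.7, -1.5]
finger_gap: 38.8
```

Emit:
move_arm(deltas=[[[1,0,0],0],[[1.5,0,0],0],[[2,0,0],0]])

```text
time: 17.7
tool_pos: [674.2, -122.6, 9.5]
tcp_rot: [29.1, 89.8, -71.5]
ft_force: [-5.5, 1.0, 10.1]
finger_gap: 39.1
```

Emit:
move_arm(deltas=[[[-1,0,0],0],[[-1,0,0],0],[[-1,0,0],0],[[-1,0,0],0],[[-10,0,0],0],[[-35,0,0],0],[[-70,0,0],0],[[-110,0,0],0],[[-140,0,0],0],[[-150,0,0],0]], jaw=0.25)

```text
time: 18.95
tool_pos: [675.7, -122.5, 163.2]
tcp_rot: [64.3, 89.6, -36.2]
ft_force: [0.2, 0.5, 0.2]
finger_gap: 53.3
```

```bash
cat > loc.py <<'E'
from h import *
def loc():
    p,d=snap('top');P=cloud('top',d)
    hsv=cv2.cvtColor(p,cv2.COLOR_RGB2HSV);h,s,v=[hsv[...,i].astype(int) for i in range(3)]
    blob(P,region(P,390,800,-320,450)&(h>5)&(h<20)&(s>140),(15,105),'orange')
    blob(P,region(P,390,800,-480,450)&(h>95)&(h<125)&(s>140),(30,105),'blue')
    blob(P,region(P,400,540,-385,-320)&(s<60)&(v>100),(75,92),'white')
    return p,d,P
E
python3 - <<'E'
from loc import *
loc()
c=np.array([476.1,-351.4]);g=c-38*np.array([.998,-.061])
plan((*g.round(1),150,-93.5))
E
```

```text
orange 61 rect c [682.5 -87.3] size [55.  38.9] ang 78.8 z pct [17.6 33.4 40. ]
blue 1272 rect c [ 608.8 -125.6] size [757.  122.5] ang 65.2 z pct [50.8 64.  85.2]
white 219 rect c [ 476.  -351.8] size [ 42.3 119.7] ang 86.3 z pct [76.6 84.2 88.6]
t 19.0 tcp [ 675.5 -122.4  163. ] ang -10.6 F [-0.4 -0.3  0.5] gap 53.6
(np.float64(438.2), np.float64(-349.1), 150, -93.5) -> [  12.6 -191.7  266.3] turn 82.9
```

Orange reads at (682.5,−87.3), centred in the metal tray. White is next, and I'm routing around the oven's corner.

Emit:
move_arm(deltas=[[[0,-15,6],3],[[0,-40,16],8],[[0,-68,27],14],[[0,-96,38],20],[[0,-124,49],26],[[0,-152,60],32],[[0,-180,71],38],[[0,-205,81],44],[[0,-222,88],48],[[0,-232,92],50],[[0,-232,92],50]], jaw=0.4)

```text
time: 20.38
tool_pos: [430.0, -170.2, 161.2]
tcp_rot: [111.9, 89.7, -38.6]
ft_force: [-0.2, 0.3, -0.3]
finger_gap: 59.9
```

```bash
python3 - <<'E'
from loc import *
plan((438.2,-349.1,150,-93.5))
p,d=snap('top','t4.png',(330,120,400,190),5)
E
```

```text
t 20.38 tcp [ 430.  -170.2  161.2] ang -60.6 F [-0.2  0.3 -0.3] gap 59.9
(438.2, -349.1, 150, -93.5) -> [ 11.9 159.8  80.8] turn 32.9
```

View pics/t4.png

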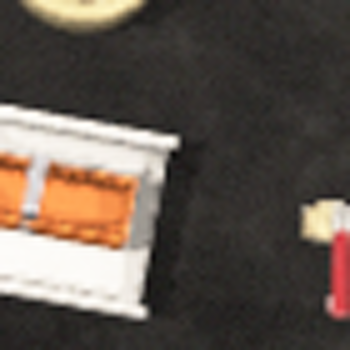

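Orange lies upright and flat inside the metal tray. That is 10 pictures viewed. On to white.

Emit:
move_arm(deltas=[[[0,12,6],3],[[0,35,18],8],[[0,62,31],14],[[0,90,45],20],[[5,118,59],26],[[8,140,71],30],[[12,153,78],33],[[12,159,81],33],[[12,160,81],33],[[12,160,81],33]])

```text
time: 21.68
tool_pos: [439.1, -348.9, 150.4]
tcp_rot: [148.2, 89.6, -35.2]
ft_force: [0.0, 0.3, 0.3]
finger_gap: 59.6
```

```bash
python3 - <<'E'
from loc import *
plan((438.2,-349.1,53,-93.5))
E
```

```text
t 21.68 tcp [ 439.1 -348.9  150.4] ang -93.5 F [0.  0.3 0.3] gap 59.6
(438.2, -349.1, 53, -93.5) -> [97.3 -0.1  1.4] turn 0.0
```

Emit:
move_arm(deltas=[[[15,0,1],0],[[35,0,1],0],[[55,0,1],0],[[75,0,1],0],[[88,0,1],0],[[95,0,1],0],[[97,0,1],0],[[97,0,1],0]])

```text
time: 22.68
tool_pos: [438.9, -349.5, 53.9]
tcp_rot: [147.3, 89.6, -36.2]
ft_force: [-0.2, 0.9, -0.1]
finger_gap: 60.1
```

Emit:
move_arm(deltas=[[[0,0,0],0],[[0,0,0],0],[[0,0,0],0],[[0,0,0],0],[[0,0,0],0],[[-4,0,0],0],[[-8,0,0],0],[[-12,0,0],0],[[-12,0,0],0],[[-12,0,0],0]], jaw=-1, squeeze=50)

```text
time: 23.92
tool_pos: [438.7, -349.4, 65.8]
tcp_rot: [147.4, 89.6, -36.1]
ft_force: [-0.5, 0.0, -1.3]
finger_gap: 39.2
```

Emit:
move_arm(deltas=[[[0,0,8],0],[[0,0,20],0],[[0,0,34],0],[[0,0,48],0],[[0,0,62],0],[[0,0,76],0],[[0,0,88],0],[[0,0,94],0],[[0,0,94],0],[[-20,0,94],0],[[-50,0,94],0],[[-80,0,94],0]])

```text
time: 25.42
tool_pos: [344.8, -343.2, 146.0]
tcp_rot: [149.1, 89.6, -34.4]
ft_force: [-0.3, 0.0, -1.5]
finger_gap: 39.2
```

```bash
python3 - <<'E'
from loc import *
plan((345,-250,145,-60),(468,-83.5,130,-2.3))
E
```

```text
t 25.43 tcp [ 344.8 -343.2  146. ] ang -93.5 F [-0.3  0.  -1.5] gap 39.2
(345, -250, 145, -60) -> [  0.6 -93.    5.4] turn -33.5
(468, -83.5, 130, -2.3) -> [  15.7 -266.7 -107.3] turn -91.2
```

Emit:
move_arm(deltas=[[[-5,-15,-3],-5],[[-5,-40,-10],-14],[[-5,-68,-20],-23],[[-5,-98,-32],-32],[[-5,-128,-45],-41],[[-5,-158,-58],-50],[[-5,-188,-72],-59],[[-5,-215,-84],-68],[[-5,-240,-96],-77],[[0,-257,-103],-85],[[5,-265,-107],-91],[[10,-267,-107],-91]])

```text
time: 26.92
tool_pos: [468.2, -82.5, 135.6]
tcp_rot: [59.5, 89.6, -32.9]
ft_force: [-0.8, 0.7, -1.8]
finger_gap: 39.5
```

```bash
python3 - <<'E'
from loc import *
plan((468,-83.5,18,-2.3))
E
```

```text
t 26.93 tcp [468.2 -82.5 135.6] ang -2.4 F [-0.8  0.7 -1.8] gap 39.5
(468, -83.5, 18, -2.3) -> [117.6  -0.9   0.6] turn -0.1
```

Emit:
move_arm(deltas=[[[10,0,1],0],[[25,0,1],0],[[45,0,1],0],[[65,0,1],0],[[85,0,1],0],[[100,0,1],0],[[110,0,1],0],[[116,0,1],0],[[119,0,1],0],[[121,0,1],0],[[122,0,1],0],[[123,0,1],0]])

```text
time: 28.42
tool_pos: [469.4, -84.2, 13.4]
tcp_rot: [59.9, 89.5, -32.5]
ft_force: [-7.4, 0.6, 14.8]
finger_gap: 39.3
```

Emit:
move_arm(deltas=[[[-1,0,0],0],[[-1,0,0],0],[[-1,0,0],0],[[-1,0,0],0]], jaw=0.2)

```text
time: 28.92
tool_pos: [469.4, -84.2, 14.3]
tcp_rot: [60.2, 89.5, -32.2]
ft_force: [0.0, 0.1, 0.7]
finger_gap: 51.3
```

Emit:
move_arm(deltas=[[[0,0,0],0],[[0,0,0],0],[[0,0,0],0],[[0,0,-4],0],[[0,0,-10],0],[[0,0,-18],0],[[0,0,-26],0],[[0,0,-34],0],[[0,0,-42],0],[[0,0,-50],0],[[0,0,-56],0],[[0,0,-60],0]], jaw=-1, squeeze=20)

```text
time: 30.42
tool_pos: [472.2, -23.9, 14.4]
tcp_rot: [60.2, 89.5, -32.2]
ft_force: [-0.3, -4.0, 5.0]
finger_gap: 39.9
```

Emit:
move_arm(deltas=[[[0,0,-3],0],[[0,0,-6],0],[[0,0,-9],0],[[0,0,-12],0],[[0,0,-15],0],[[0,0,-18],0],[[0,0,-20],0]])

```text
time: 31.3
tool_pos: [473.1, -3.8, 14.4]
tcp_rot: [60.0, 89.5, -32.4]
ft_force: [-1.4, -4.4, 6.1]
finger_gap: 39.8
```

White has gone past the point where orange stopped, with only drag showing. I continue carefully until the fingers near the bar.

Emit:
move_arm(deltas=[[[0,0,-3],0],[[0,0,-6],0],[[0,0,-9],0],[[0,0,-12],0],[[0,0,-14],0],[[0,0,-16],0]])

```text
time: 32.05
tool_pos: [473.9, 12.3, 14.4]
tcp_rot: [59.8, 89.5, -32.6]
ft_force: [-0.1, -4.1, 5.5]
finger_gap: 39.9
```

Emit:
move_arm(deltas=[[[0,0,-1],0],[[0,0,-2],0],[[0,0,-3],0],[[0,0,-4],0]])

```text
time: 32.55
tool_pos: [474.1, 16.4, 14.4]
tcp_rot: [59.5, 89.5, -32.9]
ft_force: [-0.2, -3.6, 4.9]
finger_gap: 40.1
```

Emit:
move_arm(deltas=[[[-1,0,0],0],[[-1,0,0],0],[[-1,0,0],0],[[-1,0,0],0],[[-10,0,0],0],[[-35,0,0],0],[[-70,0,0],0],[[-105,0,0],0],[[-115,0,-20],0],[[-115,0,-50],0],[[-115,0,-75],0],[[-115,0,-80],0]], jaw=0.3)

```text
time: 34.05
tool_pos: [476.6, 98.0, 129.7]
tcp_rot: [63.5, 89.5, -28.8]
ft_force: [0.1, -0.0, 0.4]
finger_gap: 55.5
```

```bash
python3 - <<'E'
from loc import *
plan((477,97,16,-2.4))
p,d=snap('side','s5.png',(310,180,420,290),5)
E
```

```text
t 34.05 tcp [476.6  98.  129.7] ang -2.3 F [ 0.1 -0.   0.4] gap 55.5
(477, 97, 16, -2.4) -> [113.7  -0.6   0.5] turn 0.1
```

View pics/s5.png

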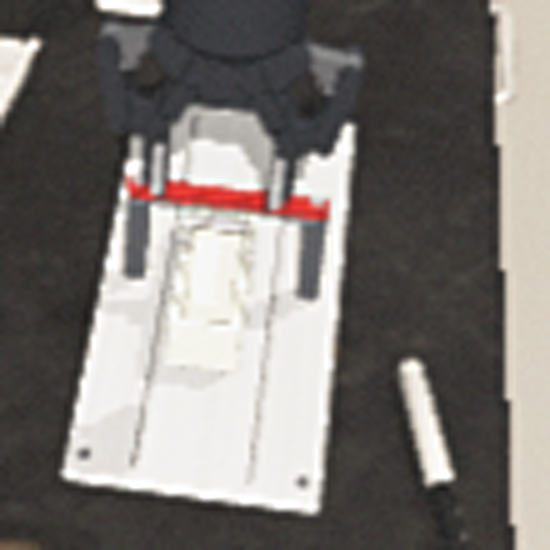

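White stands flat with its handle past the bar, at (215,220). I grip its front end from the far side, slide it clear and lift.

Emit:
move_arm(deltas=[[[15,0,0],0],[[35,0,0],0],[[58,0,0],0],[[80,0,0],0],[[98,0,0],0],[[108,0,0],0],[[113,0,0],0],[[114,0,0],0]])

```text
time: 35.1
tool_pos: [477.7, 97.2, 15.6]
tcp_rot: [63.0, 89.4, -29.3]
ft_force: [-0.6, -0.2, 0.5]
finger_gap: 55.4
```

Emit:
move_arm(deltas=[[[0,0,0],0],[[0,0,0],0],[[0,0,0],0],[[0,0,0],0],[[0,0,-5],0],[[0,0,-14],0],[[0,0,-24],0],[[0,0,-34],0],[[0,0,-44],0],[[0,0,-50],0],[[0,0,-52],0]], jaw=-1, squeeze=50)

```text
time: 36.48
tool_pos: [481.0, 148.8, 16.5]
tcp_rot: [63.1, 89.3, -29.2]
ft_force: [0.2, -5.4, 9.6]
finger_gap: 39.0
```

```bash
python3 - <<'E'
from loc import *
trays()
plan((477,140,80,-2.4))
E
```

```text
green 1546 rect c [470.5 356.6] size [168.9 180.7] ang 89.6 z pct [ 0.5  5.  18.4]
green hi 236 rect c [472.3 353. ] size [159.8 177.5] ang 88.9 z pct [13.  17.4 21.3]
metal hi 305 rect c [680.2 -88.2] size [160.9 112.8] ang 79.6 z pct [16.8 23.1 26.8]
t 36.52 tcp [481.  148.9  16.5] ang -2.3 F [ 0.3 -3.8  7.8] gap 39.3
(477, 140, 80, -2.4) -> [-63.5  -2.9   9.4] turn 0.1
```

Emit:
move_arm(deltas=[[[0,0,-6],0],[[0,0,-14],0],[[-3,0,-18],0],[[-15,0,-20],0],[[-35,0,-20],0],[[-55,0,-20],0],[[-62,0,-20],0],[[-62,0,-20],0]])

```text
time: 37.52
tool_pos: [481.5, 169.4, 78.9]
tcp_rot: [67.8, 89.3, -24.5]
ft_force: [-0.9, 0.6, -2.7]
finger_gap: 39.3
```

```bash
python3 - <<'E'
from loc import *
trays()
plan((509,394,80,-1.1))
E
```

```text
green 400 rect c [470.4 356.9] size [204.2 137.1] ang 11.4 z pct [ 0.8  5.7 20. ]
green hi 121 rect c [471.4 351.5] size [204.2 126. ] ang 11.4 z pct [14.1 17.7 21.2]
metal hi 303 rect c [679.9 -88.4] size [161. 112.] ang 79.4 z pct [17.  22.8 26.4]
t 37.58 tcp [480.9 169.3  78.1] ang -2.3 F [-0.1 -0.8 -1.8] gap 39.2
(509, 394, 80, -1.1) -> [  -2.9   19.2 -225.7] turn -1.2
```

Emit:
move_arm(deltas=[[[-2,1,-10],0],[[-2,2,-30],0],[[-2,5,-55],0],[[-2,7,-80],0],[[-2,9,-105],0],[[-2,11,-130],0],[[-2,13,-155],-1],[[-2,15,-180],-1],[[-2,17,-200],-1],[[-2,19,-217],-1],[[-2,19,-225],-1],[[-2,19,-225],-1]])

```text
time: 39.08
tool_pos: [508.3, 394.2, 78.6]
tcp_rot: [59.7, 89.3, -31.5]
ft_force: [-0.2, -0.4, -2.3]
finger_gap: 39.5
```

```bash
python3 - <<'E'
from loc import *
plan((509,394,14,-1.1))
p,d=snap('side','s6.png',(270,270,420,390),5)
E
```

```text
t 39.08 tcp [508.3 394.2  78.6] ang -1.2 F [-0.2 -0.4 -2.3] gap 39.5
(509, 394, 14, -1.1) -> [64.6  0.1 -0.2] turn -0.1
```

View pics/s6.png

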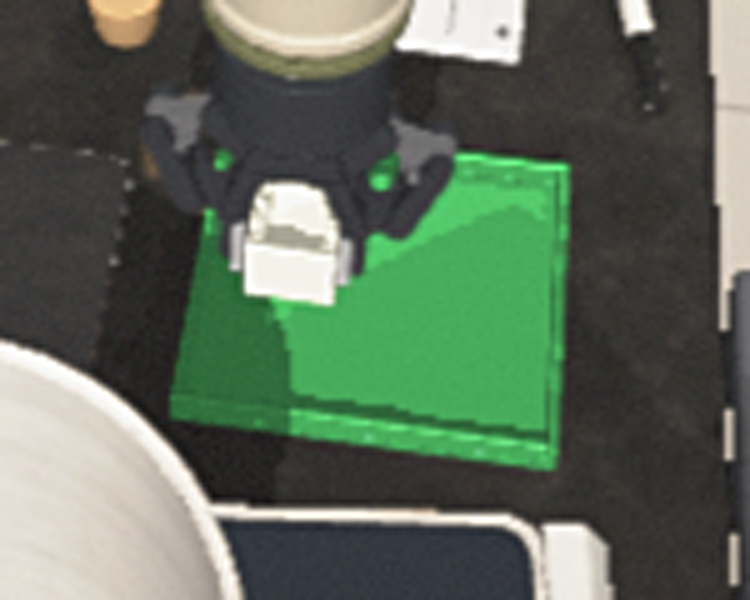

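White is level over the tray's +x half, and the tray is in place. Lowering.

Emit:
move_arm(deltas=[[[8,0,0],0],[[20,0,0],0],[[34,0,0],0],[[46,0,0],0],[[55,0,0],0],[[61,0,0],0],[[64,0,0],0],[[65,0,0],0],[[66,0,0],0],[[67,0,0],0]])

```text
time: 40.38
tool_pos: [509.4, 393.4, 12.5]
tcp_rot: [62.5, 89.3, -28.8]
ft_force: [-2.6, -2.2, 8.1]
finger_gap: 39.4
```

Emit:
move_arm(deltas=[[[-1,0,0],0],[[-1,0,0],0],[[-1,0,0],0],[[-1,0,0],0],[[-8,0,0],0],[[-30,0,0],0],[[-65,0,0],0],[[-100,0,0],0],[[-130,0,0],0],[[-140,0,0],0],[[-140,0,0],0]], jaw=0.2)

```text
time: 41.75
tool_pos: [508.4, 394.6, 153.8]
tcp_rot: [71.1, 89.3, -20.1]
ft_force: [0.7, -1.0, -0.4]
finger_gap: 51.2
```

```bash
python3 - <<'E'
from loc import *
c=np.array([465.4,-436.4]);g=c-38*np.array([.998,-.061])
plan((400,0,155,-40),(*g.round(1),150,-93.5))
E
```

```text
t 41.75 tcp [508.4 394.6 153.8] ang -1.2 F [ 0.7 -1.  -0.4] gap 51.2
(400, 0, 155, -40) -> [ -0.7 -99.8 396.8] turn 38.8
(np.float64(427.5), np.float64(-434.1), 150, -93.5) -> [  6.6 -63.  830.2] turn 92.3
```

Emit:
move_arm(deltas=[[[0,-3,15],2],[[0,-10,45],4],[[0,-18,85],8],[[0,-26,128],12],[[0,-34,171],16],[[0,-42,214],20],[[0,-50,257],25],[[0,-57,300],30],[[0,-63,340],34],[[0,-68,370],37],[[0,-70,388],39],[[0,-70,394],39]], jaw=0.4)

```text
time: 43.25
tool_pos: [428.4, 1.0, 153.2]
tcp_rot: [106.2, 89.4, -24.2]
ft_force: [-0.4, -0.2, -0.7]
finger_gap: 59.9
```

```bash
python3 - <<'E'
from loc import *
loc();trays()
plan((427.5,-434.1,150,-93.5))
E
```

```text
orange 168 rect c [682.4 -88. ] size [117.9  39.6] ang 79.3 z pct [16.7 33.3 40.2]
blue 1262 rect c [ 607.5 -126.5] size [757.5 122.2] ang 65.3 z pct [51.  64.2 85.4]
white none 0
green 2510 rect c [470.6 357. ] size [169.7 180.4] ang 89.8 z pct [ 0.6  4.9 18.3]
green hi 347 rect c [472.3 352.1] size [160.  177.8] ang 89.0 z pct [13.3 17.6 21.6]
metal hi 304 rect c [680.  -88.1] size [161.4 112.7] ang 79.3 z pct [16.4 23.2 27. ]
t 43.35 tcp [429.1   1.7 153.7] ang -40.3 F [-0.4  0.  -0.6] gap 59.9
(427.5, -434.1, 150, -93.5) -> [  5.6 280.6 333.5] turn 53.2
```

Emit:
move_arm(deltas=[[[0,10,12],2],[[0,30,36],6],[[0,58,69],12],[[0,88,105],18],[[0,118,141],24],[[0,148,177],30],[[0,178,212],36],[[0,208,248],42],[[0,238,283],47],[[0,260,310],51],[[0,275,327],53],[[4,280,333],53]])

```text
time: 44.85
tool_pos: [427.7, -433.7, 151.0]
tcp_rot: [162.7, 89.4, -20.6]
ft_force: [0.2, 0.7, 0.0]
finger_gap: 59.7
```

```bash
python3 - <<'E'
from loc import *
plan((427.5,-434.1,54,-93.5))
p,d=snap('top');P=cloud('top',d)
hsv=cv2.cvtColor(p,cv2.COLOR_RGB2HSV);h,s,v=[hsv[...,i].astype(int) for i in range(3)]
blob(P,region(P,390,560,-480,-390)&(h>95)&(h<125)&(s>140),(60,105),'blue')
E
```

```text
t 44.85 tcp [ 427.7 -433.7  151. ] ang -93.3 F [0.2 0.7 0. ] gap 59.7
(427.5, -434.1, 54, -93.5) -> [97.   0.   1.3] turn 0.2
blue 243 rect c [ 465.2 -436.3] size [ 42.2 117.1] ang 85.8 z pct [62.8 79.5 86.9]
```

Emit:
move_arm(deltas=[[[15,0,1],0],[[35,0,1],0],[[55,0,1],0],[[75,0,1],0],[[88,0,1],0],[[95,0,1],0],[[97,0,1],0],[[97,0,1],0]])

```text
time: 45.9
tool_pos: [427.6, -434.2, 53.7]
tcp_rot: [162.1, 89.4, -21.2]
ft_force: [-0.3, 0.3, 0.8]
finger_gap: 60.0
```

Emit:
move_arm(deltas=[[[0,0,0],0],[[0,0,0],0],[[0,0,0],0],[[0,0,0],0],[[0,0,0],0],[[-4,0,0],0],[[-8,0,0],0],[[-12,0,0],0],[[-12,0,0],0],[[-12,0,0],0]], jaw=-1, squeeze=50)

```text
time: 47.15
tool_pos: [427.4, -434.1, 65.5]
tcp_rot: [162.7, 89.4, -20.5]
ft_force: [-0.0, -0.2, -2.8]
finger_gap: 39.5
```

Emit:
move_arm(deltas=[[[0,0,8],0],[[0,0,20],0],[[0,0,34],0],[[0,0,48],0],[[0,0,62],0],[[0,0,76],0],[[0,0,88],0],[[0,0,94],0],[[0,0,94],0],[[-20,0,94],0],[[-50,0,94],0],[[-80,0,94],0]])

```text
time: 48.65
tool_pos: [333.1, -428.2, 145.3]
tcp_rot: [164.4, 89.4, -18.8]
ft_force: [-0.2, 0.1, -2.5]
finger_gap: 39.1
```

```bash
python3 - <<'E'
from loc import *
plan((468,-83.5,130,-2.3))
E
```

```text
t 48.65 tcp [ 333.1 -428.2  145.3] ang -93.2 F [-0.2  0.1 -2.5] gap 39.1
(468, -83.5, 130, -2.3) -> [  15.4 -351.8 -115.1] turn -90.9
```

Emit:
move_arm(deltas=[[[-5,-18,-2],-5],[[-5,-50,-8],-14],[[-5,-88,-18],-23],[[-5,-128,-32],-32],[[-5,-168,-47],-41],[[-5,-208,-62],-50],[[-5,-248,-77],-59],[[-5,-285,-92],-68],[[-5,-318,-104],-77],[[0,-340,-111],-85],[[5,-351,-115],-91],[[10,-352,-115],-91]])

```text
time: 50.15
tool_pos: [468.3, -82.4, 135.4]
tcp_rot: [74.2, 89.4, -17.9]
ft_force: [0.3, -0.5, -3.1]
finger_gap: 39.7
```

```bash
python3 - <<'E'
from loc import *
plan((468,-83.5,14,-2.3))
E
```

```text
t 50.15 tcp [468.3 -82.4 135.4] ang -2.2 F [ 0.3 -0.5 -3.1] gap 39.7
(468, -83.5, 14, -2.3) -> [121.4  -1.6   0.7] turn 0.1
```

Emit:
move_arm(deltas=[[[10,0,1],0],[[25,0,1],0],[[45,0,1],0],[[65,0,1],0],[[85,0,1],0],[[100,0,1],0],[[110,0,1],0],[[116,0,1],0],[[119,-1,1],0],[[120,-1,1],0],[[121,-1,1],0],[[122,-1,1],0]])

```text
time: 51.65
tool_pos: [469.1, -84.0, 13.9]
tcp_rot: [73.6, 89.3, -18.5]
ft_force: [-1.3, -2.2, 2.9]
finger_gap: 39.4
```

Emit:
move_arm(deltas=[[[0,0,0],0],[[-1,0,0],0],[[-1,0,0],0],[[-1,0,0],0]], jaw=0.2)

```text
time: 52.15
tool_pos: [469.2, -84.0, 15.0]
tcp_rot: [73.6, 89.3, -18.6]
ft_force: [-0.4, -0.1, 0.5]
finger_gap: 51.2
```

```bash
python3 - <<'E'
from loc import *
plan((468,-83.5,14,-2.3))
p,d=snap('side','s7.png',(310,180,410,270),6)
P=cloud('side',d)
hsv=cv2.cvtColor(p,cv2.COLOR_RGB2HSV);h,s,v=[hsv[...,i].astype(int) for i in range(3)]
m=region(P,430,510,-170,40)&(h>95)&(h<125)&(s>140)
blob(P,m,(5,60),'blue');blob(P,m,(38,60),'blue rim')
E
```

```text
t 52.15 tcp [469.2 -84.   15. ] ang -2.1 F [-0.4 -0.1  0.5] gap 51.2
(468, -83.5, 14, -2.3) -> [ 1.  -1.2 -0.5] turn 0.2
blue 277 rect c [471.8 -46.3] size [125.4  39.5] ang 88.1 z pct [ 9.1 22.3 43.6]
blue rim 56 rect c [469.9 -47. ] size [ 39.1 123.6] ang 0.2 z pct [38.8 41.7 46. ]
```

Blue measures flat on the plate: centre (471,−46.5), rim at z≈44. Pushing it now.

Emit:
move_arm(deltas=[[[0,0,0],0],[[0,0,0],0],[[0,0,0],0],[[0,0,-4],0],[[0,0,-10],0],[[0,0,-18],0],[[0,0,-26],0],[[0,0,-34],0],[[0,0,-42],0],[[0,0,-50],0],[[0,0,-56],0],[[0,0,-60],0]], jaw=-1, squeeze=20)

```text
time: 53.7
tool_pos: [471.7, -23.7, 15.1]
tcp_rot: [72.8, 89.2, -19.4]
ft_force: [0.1, -3.9, 5.3]
finger_gap: 39.9
```

Emit:
move_arm(deltas=[[[0,0,-3],0],[[0,0,-6],0],[[0,0,-9],0],[[0,0,-12],0],[[0,0,-15],0],[[0,0,-18],0],[[0,0,-20],0]])

```text
time: 54.58
tool_pos: [472.5, -3.5, 15.1]
tcp_rot: [72.6, 89.2, -19.5]
ft_force: [0.0, -4.8, 4.9]
finger_gap: 39.9
```

Emit:
move_arm(deltas=[[[0,0,-3],0],[[0,0,-6],0],[[0,0,-9],0],[[0,0,-12],0],[[0,0,-15],0],[[0,0,-17],0],[[0,0,-19],0],[[0,0,-20],0]])

```text
time: 55.58
tool_pos: [473.3, 16.6, 15.1]
tcp_rot: [72.3, 89.2, -19.9]
ft_force: [0.2, -3.8, 4.9]
finger_gap: 39.4
```

Emit:
move_arm(deltas=[[[-1,0,0],0],[[-1,0,0],0],[[-1,0,0],0],[[-1,0,0],0],[[-10,0,0],0],[[-35,0,0],0],[[-70,0,0],0],[[-105,0,0],0],[[-115,0,-20],0],[[-115,0,-50],0],[[-115,0,-75],0],[[-115,0,-80],0]], jaw=0.3)

```text
time: 57.08
tool_pos: [474.9, 98.2, 130.4]
tcp_rot: [74.3, 89.2, -17.7]
ft_force: [0.3, -0.4, -0.5]
finger_gap: 55.4
```

```bash
python3 - <<'E'
from loc import *
plan((477,97,16,-2.4))
p,d=snap('side');P=cloud('side',d)
hsv=cv2.cvtColor(p,cv2.COLOR_RGB2HSV);h,s,v=[hsv[...,i].astype(int) for i in range(3)]
m=region(P,430,520,-60,160)&(h>95)&(h<125)&(s>140)
blob(P,m,(5,60),'blue');blob(P,m,(38,60),'blue rim')
trays()
E
```

```text
t 57.08 tcp [474.9  98.2 130.4] ang -2.0 F [ 0.3 -0.4 -0.5] gap 55.4
(477, 97, 16, -2.4) -> [114.5   0.6   0.7] turn 0.4
blue 336 rect c [475.3  55.3] size [122.6  36.8] ang 88.2 z pct [ 8.7 14.9 43.9]
blue rim 63 rect c [475.7  62.8] size [107.7  36.5] ang 88.9 z pct [38.4 41.2 44.8]
green 1474 rect c [470.4 356.5] size [168.1 180.5] ang 89.8 z pct [ 0.8  4.9 18.7]
green hi 232 rect c [472.4 352.9] size [158.6 177.5] ang 88.9 z pct [13.  17.3 21.2]
metal hi 303 rect c [680.1 -88.4] size [162. 113.] ang 79.0 z pct [17.1 23.3 27.8]
```

Blue passed as well and is centred at y≈55. Same front regrasp as before.

Emit:
move_arm(deltas=[[[15,1,0],0],[[35,1,0],0],[[58,1,0],0],[[80,1,0],0],[[98,1,0],0],[[108,1,0],0],[[113,1,0],0],[[114,1,0],0]])

```text
time: 58.18
tool_pos: [477.6, 96.6, 16.2]
tcp_rot: [72.5, 89.2, -19.6]
ft_force: [-0.3, 0.1, 0.8]
finger_gap: 55.5
```

Emit:
move_arm(deltas=[[[0,0,0],0],[[0,0,0],0],[[0,0,0],0],[[0,0,0],0],[[0,0,-5],0],[[0,0,-14],0],[[0,0,-24],0],[[0,0,-34],0],[[0,0,-44],0],[[0,0,-54],0],[[0,0,-62],0],[[0,0,-66],0]], jaw=-1, squeeze=50)

```text
time: 59.68
tool_pos: [481.2, 162.1, 17.1]
tcp_rot: [71.0, 89.1, -21.0]
ft_force: [-1.4, -6.1, 7.8]
finger_gap: 39.2
```

Emit:
move_arm(deltas=[[[0,0,-5],0],[[-3,0,-6],0],[[-15,0,-6],0],[[-35,0,-6],0],[[-55,0,-6],0],[[-62,0,-6],0],[[-62,0,-6],0]])

```text
time: 60.55
tool_pos: [480.8, 168.6, 79.6]
tcp_rot: [73.3, 89.0, -18.8]
ft_force: [-0.6, 0.4, -2.4]
finger_gap: 39.5
```

```bash
python3 - <<'E'
from loc import *
plan((437,396,80,-1.1))
E
```

```text
t 60.55 tcp [480.8 168.6  79.6] ang -2.0 F [-0.6  0.4 -2.4] gap 39.5
(437, 396, 80, -1.1) -> [  -2.4  -51.8 -225.7] turn -0.9
```

Emit:
move_arm(deltas=[[[-5,-4,-10],0],[[-12,-12,-30],0],[[-15,-22,-55],0],[[-15,-32,-80],0],[[-15,-42,-105],0],[[-15,-48,-130],0],[[-15,-52,-155],-1],[[-15,-52,-180],-1],[[-12,-52,-200],-1],[[-8,-52,-217],-1],[[-4,-52,-225],-1],[[-2,-52,-225],-1]])

```text
time: 62.05
tool_pos: [436.4, 395.3, 78.9]
tcp_rot: [68.9, 89.0, -22.1]
ft_force: [-0.7, -0.6, -2.4]
finger_gap: 39.4
```

```bash
python3 - <<'E'
from loc import *
plan((437,396,14,-1.1))
p,d=snap('side','s8.png',(270,270,420,390),5)
E
```

```text
t 62.05 tcp [436.4 395.3  78.9] ang -1.0 F [-0.7 -0.6 -2.4] gap 39.4
(437, 396, 14, -1.1) -> [64.9 -0.5 -1.1] turn 0.1
```

View pics/s8.png

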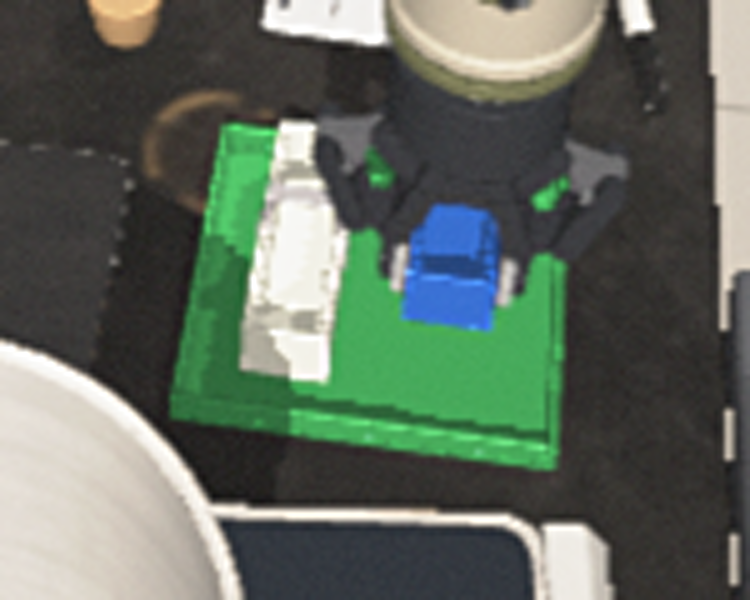

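Emit:
move_arm(deltas=[[[8,0,0],0],[[20,0,0],0],[[34,0,0],0],[[46,0,0],0],[[55,0,0],0],[[61,0,0],0],[[64,0,0],0],[[65,0,0],0],[[66,0,0],0]])

```text
time: 63.22
tool_pos: [437.8, 394.6, 13.2]
tcp_rot: [69.9, 89.0, -21.1]
ft_force: [-1.4, -1.5, 5.9]
finger_gap: 39.0
```

Emit:
move_arm(deltas=[[[0,0,0],0],[[0,0,0],0],[[0,0,0],0],[[-1,0,0],0],[[-8,0,0],0],[[-30,0,0],0],[[-65,0,0],0],[[-100,0,0],0],[[-130,0,0],0],[[-140,0,20],0],[[-140,0,60],0],[[-140,0,100],0]], jaw=0.2)

```text
time: 64.72
tool_pos: [433.8, 294.8, 154.7]
tcp_rot: [72.9, 89.0, -18.1]
ft_force: [0.7, 0.6, 0.1]
finger_gap: 50.9
```

Emit:
move_arm(deltas=[[[0,0,20],0],[[0,0,55],0],[[0,0,95],0],[[0,0,135],0],[[0,0,175],0],[[0,0,215],0],[[0,0,255],0],[[0,0,290],0],[[0,0,300],0],[[0,0,300],0]])

```text
time: 65.97
tool_pos: [428.9, -5.2, 156.5]
tcp_rot: [74.5, 88.9, -16.5]
ft_force: [0.3, 1.4, -0.6]
finger_gap: 51.1
```

```bash
python3 - <<'E'
from loc import *
p,d,P=trays(); save(p,'t9.png',(150,120,400,270),3.2)
hsv=cv2.cvtColor(p,cv2.COLOR_RGB2HSV);h,s,v=[hsv[...,i].astype(int) for i in range(3)]
b=region(P,390,560,260,450)&(h>95)&(h<125)&(s>140); w=region(P,470,545,260,450)&(s<70)&(v>90)
for n,m in (('blue',b),('white',w)):
    blob(P,m,(15,60),n); blob(P,m,(35,48),n+' rim')
    for y0,y1 in((285,315),(390,420)):
        z=P[m&(P[...,1]>y0)&(P[...,1]<y1)][:,2]; print(n,y0,len(z),np.percentile(z,[10,50,90]).round(1) if len(z) else '')
o=region(P,600,755,-190,30)&(h>5)&(h<20)&(s>140)
blob(P,o,(10,60),'orange');
for y0,y1 in((-140,-115),(-60,-35)):
    z=P[o&(P[...,1]>y0)&(P[...,1]<y1)][:,2]; print('orange',y0,len(z),np.percentile(z,[10,50,90]).round(1))
blob(P,region(P,590,690,60,155),(10,40),'timer'); blob(P,region(P,590,660,170,235),(20,50),'cork')
plan((430,0,155,0))
E
```

```text
green 1860 rect c [470.5 356.7] size [169.3 180.4] ang 89.7 z pct [ 0.7  5.2 19.3]
green hi 364 rect c [472.4 352.5] size [160.2 177.7] ang 88.8 z pct [13.2 17.5 21.7]
metal hi 303 rect c [680.1 -88. ] size [161.6 113. ] ang 79.3 z pct [16.9 23.  26.5]
blue 220 rect c [439.2 347.6] size [120.9  39.4] ang 88.2 z pct [17.8 35.9 42.2]
blue rim 116 rect c [439.2 347.6] size [120.8  39.4] ang 88.2 z pct [35.9 39.8 43.4]
blue 285 118 [ 5.7 22.4 40.2]
blue 390 129 [ 5.2 15.4 40.3]
white 245 rect c [511.1 343.7] size [121.2  41.8] ang 88.1 z pct [19.  36.7 43.7]
white rim 137 rect c [511.1 343.9] size [120.7  41.8] ang 88.1 z pct [35.7 39.8 43.8]
white 285 121 [ 5.1 10.4 40.4]
white 390 122 [ 4.8 18.6 41.2]
orange 200 rect c [682.9 -88.2] size [118.5  40.4] ang 80.0 z pct [10.5 30.  40. ]
orange -140 116 [ 3.3  7.2 35.7]
orange -60 112 [ 3.2  7.6 35.4]
timer 390 rect c [637.1 107.4] size [61.7 62.3] ang 81.0 z pct [12.7 16.7 20.2]
cork 150 rect c [625.2 201.3] size [41.  38.3] ang 43.1 z pct [27.7 32.3 36. ]
t 66.03 tcp [428.8  -4.6 156.4] ang -1.0 F [-0.5 -0.   0.4] gap 51.5
(430, 0, 155, 0) -> [ 1.4  1.1 -4.6] turn -1.0
```

View pics/t9.png

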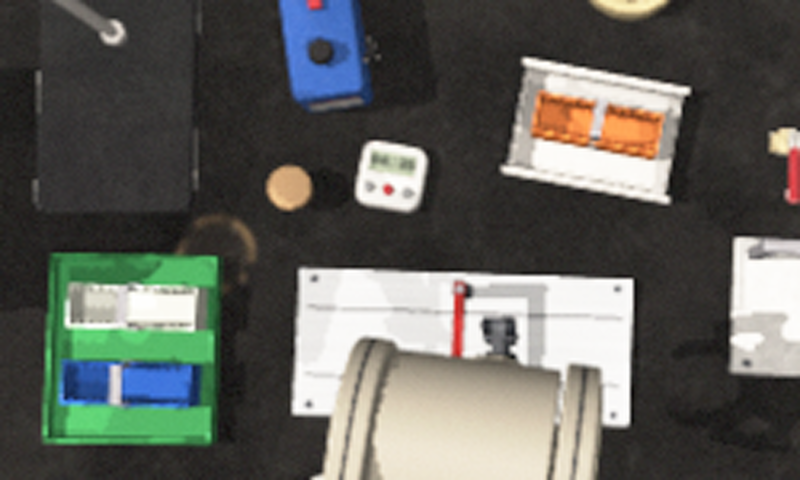

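All carriers sit flat: rims read z≈40 at both ends in the green tray and orange is level in the metal tray. The timer and cork haven't moved. Handing in.

```bash
python3 -c "
from bench import r
print(r.hand_in())"
```

```text
the job is handed in; nothing more can be done
None
```

All three carriers were on the stand. I tested each on the gauge, put it in its tray and handed the job in at about 66 s of the 210 s limit.

- **Orange:** its handle ran against the bar at 15.7 N, compared with about 3 N of sliding drag. I drew it back on the stand side and put it in the small metal tray.
- **White and blue:** both passed under the bar with only drag showing (about 4–5 N). For each I pushed until its handle was past the bar, slid it clear from the far side and set it in the green tray.

In the last checks the green-tray carriers were flat, with rims at z≈40 at both ends, and orange was level. All three were inside their trays. White sits about 9 mm off the green tray's centre towards the gauge, leaving roughly 6 mm to the wall. The timer and cork read within 1 mm of their starting positions, and I saw no tray shift. No check failed or disagreed.

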